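# Find and shim the soft foot of a weld jig

## Task

This weld jig plate rocks because the rest pin under one of its four corners has sunk. Press down on the corners to find the one that gives, then push that corner's brass shim along its slot until its upturned tab lies flat against the edge of the plate, leaving the other three shims where they are; only push with the fingers, do not pick up a shim or disturb the tools and the part lying about. Finish by pressing firmly down on the shimmed corner again to prove it no longer gives, and end the program still holding that press.

Things in the scene. Friction and masses are not known exactly. Their poses are not given: they have to be found in the camera images.
- jig_base: dark steel sub-plate fixed to the worktop, 190 (x) x 340 (y) x 15 mm. Origin: centre of its underside, on the worktop; x points away from the robot (within 0.3 rad), y left, z up. The jig plate is over its middle. At its left and right ends are four slots along its y axis, one per plate corner, each between two steel keys 46 mm long and 5 mm high, 33 mm apart, that guide the shims.
- jig_plate: bright aluminium plate, 160 (x) x 200 (y) x 16 mm, a plastic nest (56 x 82 x 20 mm) clamped on its middle. Origin: centre of its underside, 28 mm above the worktop, over the sub-plate's origin; axes as the sub-plate's. It rocks on a ball stud at its middle; a spring levels it. Under each corner a 30 x 30 mm foot, 5 mm clear of the sub-plate, rests on a hidden pin; one pin, unknown which, has sunk.
- corner_near_left (a point): place to press at the near left corner: top face of the jig plate over that foot, at a flush dark screw head 13 mm across, 17 mm in from the near edge and 15 mm from the left edge; 44 mm above the worktop when level. A corner on a good pin stays put when pressed; the one over the sunk pin gives under 2 to 3 N, goes down 5 mm until its foot lands, and springs back.
- corner_near_right (a point): place to press at the near right corner: top face of the jig plate over that foot, at a flush dark screw head 13 mm across, 17 mm in from the near edge and 15 mm from the right edge; 44 mm above the worktop when level. Gives or stays put as told for the near left corner.
- corner_far_left (a point): place to press at the far left corner: top face of the jig plate over that foot, at a flush dark screw head 13 mm across, 17 mm in from the far edge and 15 mm from the left edge; 44 mm above the worktop when level. Gives or stays put as told for the near left corner.
- corner_far_right (a point): place to press at the far right corner: top face of the jig plate over that foot, at a flush dark screw head 13 mm across, 17 mm in from the far edge and 15 mm from the right edge; 44 mm above the worktop when level. Gives or stays put as told for the near left corner.
- shim_near_left: loose brass shim in the near left slot, 50 g: tongue 30 mm wide, 32 long, 4.4 thick, toward the plate; at its outer end a tab 30 wide, 22 high, 4 thick. Origin: underside, at the tab's inner face, 15 mm above the worktop; y along the tongue (-y of the sub-plate). Starts 34 to 40 mm from the plate's left edge; home, the tab touches that edge. A good pin stops it 24 mm short.
- shim_near_right: loose brass shim in the near right slot, 50 g: tongue 30 mm wide, 32 long, 4.4 thick, toward the plate; at its outer end a tab 30 wide, 22 high, 4 thick. Origin: underside, at the tab's inner face, 15 mm above the worktop; y along the tongue (+y of the sub-plate). Starts 34 to 40 mm from the plate's right edge; home, the tab touches that edge. A good pin stops it 24 mm short.
- shim_far_left: loose brass shim in the far left slot, 50 g: tongue 30 mm wide, 32 long, 4.4 thick, toward the plate; at its outer end a tab 30 wide, 22 high, 4 thick. Origin: underside, at the tab's inner face, 15 mm above the worktop; y along the tongue (-y of the sub-plate). Starts 34 to 40 mm from the plate's left edge; home, the tab touches that edge. A good pin stops it 24 mm short.
- shim_far_right: loose brass shim in the far right slot, 50 g: tongue 30 mm wide, 32 long, 4.4 thick, toward the plate; at its outer end a tab 30 wide, 22 high, 4 thick. Origin: underside, at the tab's inner face, 15 mm above the worktop; y along the tongue (+y of the sub-plate). Starts 34 to 40 mm from the plate's right edge; home, the tab touches that edge. A good pin stops it 24 mm short.
- feeler_gauge: folded feeler gauge, 18 x 92 x 14 mm, lying loose on the worktop on the robot's side of the sub-plate; origin under its centre. Not to be disturbed.
- hex_key_8: dark L-shaped hex key, 46 x 139 x 9 mm, lying loose beyond the sub-plate; origin under its centre. Not to be disturbed.
- moulded_part: grey moulded plastic part, 40 x 62 x 16 mm, lying loose on the robot's side of the sub-plate; origin under its centre. Not to be disturbed.
Things that resemble listed ones, but are neither listed nor needed, are in the scene too. Leave any blue or grey look-alike of the shim_near_right alone.

How it is judged:
On the way, in this order (a step that is already met when the one before it is completed fails the run):
1. the loose corner is found: pressed by the fingers until it goes down (angle between jig_plate's own z axis and vertical above 0.03 rad and contact force between the fingers and jig_plate above 1 N), for 0.1 s.
2. the shim of the loose corner is home, its tab against the plate's edge, and the other shims are where they were (((y of shim_near_left in the frame of jig_base below 0.1025 m and distance of each of shim_near_right, shim_far_left, shim_far_right from where it was at the start of the episode below 0.008 m) or (y of shim_near_right in the frame of jig_base above -0.1025 m and distance of each of shim_near_left, shim_far_left, shim_far_right from where it was at the start of the episode below 0.008 m) or (y of shim_far_left in the frame of jig_base below 0.1025 m and distance of each of shim_near_left, shim_near_right, shim_far_right from where it was at the start of the episode below 0.008 m) or (y of shim_far_right in the frame of jig_base above -0.1025 m and distance of each of shim_near_left, shim_near_right, shim_far_left from where it was at the start of the episode below 0.008 m))), for 0.2 s.
At the end, for the whole second after the job is handed in: One shim is home (tab within 2.5 mm of the plate's edge), the other three have moved less than 8 mm, and the fingers press that same corner (tool point within 40 mm of the corner point, seen from above) with more than 4 N while the plate stays within 0.018 rad of level ((((y of shim_near_left in the frame of jig_base below 0.1025 m and distance of each of shim_near_right, shim_far_left, shim_far_right from where it was at the start of the episode below 0.008 m) and horizontal distance between the grasp point and corner_near_left below 0.04 m) or ((y of shim_near_right in the frame of jig_base above -0.1025 m and distance of each of shim_near_left, shim_far_left, shim_far_right from where it was at the start of the episode below 0.008 m) and horizontal distance between the grasp point and corner_near_right below 0.04 m) or ((y of shim_far_left in the frame of jig_base below 0.1025 m and distance of each of shim_near_left, shim_near_right, shim_far_right from where it was at the start of the episode below 0.008 m) and horizontal distance between the grasp point and corner_far_left below 0.04 m) or ((y of shim_far_right in the frame of jig_base above -0.1025 m and distance of each of shim_near_left, shim_near_right, shim_far_left from where it was at the start of the episode below 0.008 m) and horizontal distance between the grasp point and corner_far_right below 0.04 m)) and contact force between the fingers and jig_plate above 4 N and angle between jig_plate's own z axis and vertical below 0.018 rad); the arm keeps its last pose, push and grip.
It fails at once if a shim is lifted or tipped out of its slot (height (world z) of any of shim_near_left, shim_near_right, shim_far_left, shim_far_right above 0.027 m or angle between any of shim_near_left, shim_near_right, shim_far_left, shim_far_right's own z axis and vertical above 0.35 rad).
It fails at once if the feeler gauge, hex key or moulded part is disturbed (distance of any of feeler_gauge, hex_key_8, moulded_part from where it was at the start of the episode above 0.02 m).
It also fails if it takes over 56 s, if anything falls off the work surface, if the arm or the gripper's body presses on something with over 40 N, if the wrist force passes 120 N, or if a joint passes its speed limit or range.

## Robot

A 6-joint arm with a two-finger parallel gripper is mounted at the origin on a cart in front of the work surface, level with it; the furniture and walls round the work are solid. World frame = base frame: x ahead of the robot, y to its left, z up, the work surface at z = 0. Lengths are in m, angles in rad, forces in N, time in s.
With the tool pointing down it reaches from about 0.35 to 0.85 m from the base axis. Payload 8.1 kg.
Tool frame: the origin (TCP) lies between the finger pads, 19 mm behind the fingertips; this is the grasp point; z points along the fingers, y is the line along which they close (so a half turn about z gives the same grasp; the last joint's range is limited). The gripper opens to 93 mm and grips with 3 to 60 N. Pads are 15 mm wide; open, the fingers measure 128 mm over their backs; the gripper's body (75 mm by 188 mm) begins 65 mm behind the grasp point.
Start: joints at [-1.188, 0.13, 1.488, -0, 1.523, -0.085], TCP at [0.271, -0.536, 0.237] pointing down, gripper open.
Joint ranges: [-2.96, 2.96], [-0.89, 2.26], [0.02, 2.5], [-1.34, 4.48], [0, 2.73], [-2.66, 2.66]. Speed limits (rad/s): [2.39, 2.39, 2.79, 3.14, 3.14, 3.14].

## Interface

Orientations are given as a unit quaternion [w, x, y, z].
In Python, from workcell import manip gives the robot as it stands.
- The arm moves only by the shell command python3 -m inch 'ROWS'. ROWS is JSON, a list that holds one entry, the list of rows, each a list of 7 numbers: the turn, a rotation vector about the tool's x, y, z in degrees, then the shift along the tool's x, y, z in m, then the finger opening in m, from 0 to 0.093. A call has exactly 5 rows; each row shifts and turns the commanded pose from where the row before left it, along the tool's axes as they then stand; what a row does not reach is not made up. A row lasts 1/10 s, in which the tool goes at most 50 mm and 8.59 degrees, less where a joint would pass 70% of its speed; a pose out of reach is approached as far as the arm can. A call is refused whole if a number of a shift passes 0.05 or a number of a turn 8.59, either way. A call with a gripper value outside its range is refused whole. The fingers move at their own pace and stop on an object; the grip force is fixed at half the most. Time passes only in rows, so rows that do not move let the fingers close, or fill a call up. It gives the time, the measured TCP pose, the force, the opening and the grip force at its end, in the units of the state.
- manip.get_obs(): the state, without advancing time (a new reading comes with each control period).
- manip.grab_frame(name): name is "scene" or "top" or "wrist"; returns the picture (420x560x3 uint8, red, green, blue); there is no depth.
- manip.camera_info(name): a dict with "fx", "fy", "cx", "cy" (pixels), "T" (4x4, takes a point from camera to world coordinates); the wrist camera has in their place "T_tool_cam" (4x4, takes a point from camera to tool coordinates, whose origin is the TCP and whose axes are the flange's). Camera axes: x right, y down, z forward; pixel columns grow to the right and rows downward; lengths in m; the calibration is good to about 2 mm. The wrist camera is an equidistant fisheye: a pixel r from the principal point sees the ray r / f radians off the axis. A picture is of the moment at which its call begins: read the wrist's pose just before it. camera_info takes no time and is no camera call.
- manip.hand_in(): hands the job in; it is judged then, once.
The state is a dict: "t": time; "joints": joint angles; "qd": joint speeds; "joint_torque": joint torques, N m; "position": TCP position; "tcp_rot": TCP orientation; "wrist_force": force on the tool from outside, world axes, zero at the start; "moment": the same for the moment, N m; "gripper_width": finger opening in m; "grip_force": force on a finger pad.
Only numpy, scipy, OpenCV 4.12 (cv2) and the standard library are available. Lean on these libraries where they do the work, as an engineer would, in place of code of your own. Each camera call takes 0.05 s, during which the arm holds its last target. There are 200 camera calls.

## Working session

There is one attempt and no reset: what is moved stays moved. The work goes in short steps, Python scripts to look and compute and a shell command to move; the robot and the scene stay as the last step left them, time stands still between calls to the robot, and variables do not carry over. Pictures are saved under pics/ and viewed, at most 10 in all, crops included, and the job is handed in when it is done.

```bash
mkdir -p pics
python3 - <<'E'
from workcell import manip
import cv2,numpy as np
np.set_printoptions(precision=4,suppress=True)
for n in("scene","top"):
    cv2.imwrite(f"pics/{n}0.png",cv2.cvtColor(manip.grab_frame(n),cv2.COLOR_RGB2BGR))
    c=manip.camera_info(n);print(n,{k:c[k] for k in("fx","fy","cx","cy")},c["T"])
print(manip.camera_info("wrist"));print(manip.get_obs())
E
```

```text
scene {'fx': 406.7549522715204, 'fy': 406.7549522715204, 'cx': 280.4644063362099, 'cy': 213.44411254992704} [[ 0.4666 -0.5713  0.6752 -0.0554]
 [-0.8844 -0.2914  0.3647 -0.3575]
 [-0.0116 -0.7673 -0.6412  0.6017]
 [ 0.      0.      0.      1.    ]]
top {'fx': 463.7650011064442, 'fy': 463.7650011064442, 'cx': 290.05784624193535, 'cy': 210.95658901030092} [[ 0.0165 -0.9995  0.0256  0.5022]
 [-0.9997 -0.0161  0.0158 -0.0514]
 [-0.0154 -0.0258 -0.9995  1.0682]
 [ 0.      0.      0.      1.    ]]
{'fx': 325.19226210127806, 'fy': 325.19226210127806, 'cx': 277.1528207917198, 'cy': 209.474741830736, 'T_tool_cam': array([[ 0.0008, -0.9549, -0.297 ,  0.0836],
       [ 1.    ,  0.0007,  0.0004, -0.0005],
       [-0.0002, -0.297 ,  0.9549, -0.1469],
       [ 0.    ,  0.    ,  0.    ,  1.    ]])}
{'t': 0.1, 'joints': array([-1.1884,  0.1311,  1.4891, -0.    ,  1.523 , -0.0854]), 'qd': array([ 0.0001, -0.0026, -0.0014,  0.0007, -0.0012,  0.0017]), 'joint_torque': array([  0.0019, -56.134 , -49.3094,   0.077 ,   0.0292,  -0.0001]), 'position': array([ 0.2704, -0.5351,  0.2365]), 'tcp_rot': array([-0.0008,  0.9728,  0.2318, -0.0001]), 'wrist_force': array([ 0.5706, -0.3429,  0.4782]), 'moment': array([-0.016 ,  0.0166, -0.0063]), 'grip_force': 0.0, 'gripper_width': 0.0930759250581341}
```

View pics/top0.png

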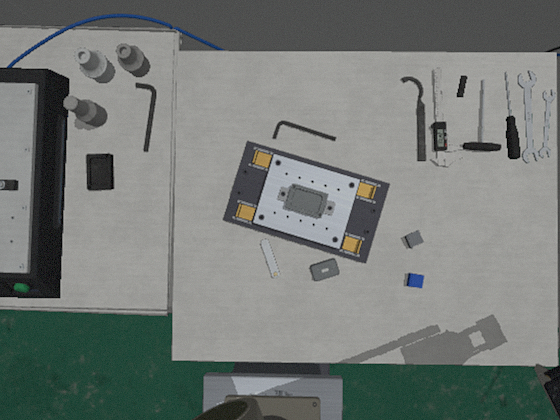

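View pics/scene0.png

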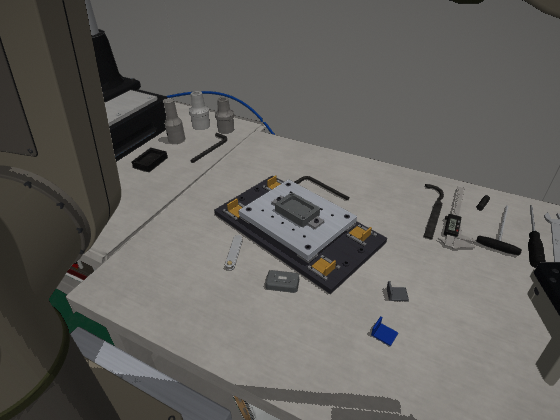

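Top view: the four brass shims sit at NL (246,212), FL (261,158), FR (367,190) and NR (352,244). The look-alikes to leave alone are the blue one at (415,281) and the grey one at (412,240). I'll check with one close crop.

Run:
```python
import cv2
i=cv2.imread("pics/top0.png")[130:280,215:400]
cv2.imwrite("pics/crop0.png",cv2.resize(i,None,fx=4,fy=4,interpolation=cv2.INTER_CUBIC))
```

```text
(no output)
```

View pics/crop0.png

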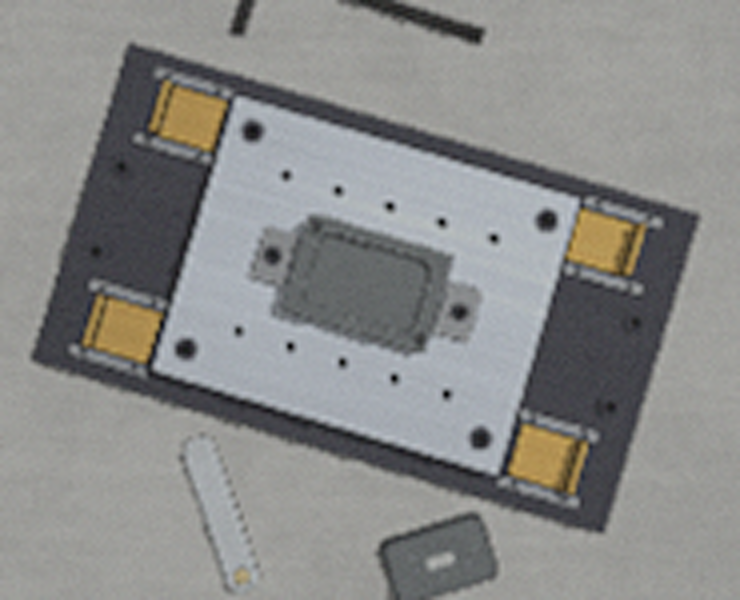

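The crop shows the screw heads at FL (253,131), FR (546,219), NL (186,348) and NR (480,438). The brass shim tabs are at the outer ends of the slots.

```bash
cat > h.py <<'E'
import numpy as np
from scipy.spatial.transform import Rotation as R
from workcell import manip
np.set_printoptions(precision=4,suppress=True)
def top(u,v,z):
    c=manip.camera_info("top");T=np.array(c["T"]);d=T[:3,:3]@[(u-c["cx"])/c["fx"],(v-c["cy"])/c["fy"],1]
    return (T[:3,3]+d*(z-T[2,3])/d[2])
def pose():
    o=manip.get_obs();return np.array(o["position"]),R.from_quat(np.roll(o["tcp_rot"],-1)),o
E
python3 - <<'E'
from h import *
cp={'FL':(253,131),'FR':(546,219),'NL':(186,348),'NR':(480,438)}
P={k:top(215+(u+.5)/4-.5,130+(v+.5)/4-.5,.044) for k,(u,v) in cp.items()}
print(P);c=sum(P.values())/4
y=P['FL']-P['FR']+P['NL']-P['NR'];x=P['FL']-P['NL']+P['FR']-P['NR']
a=np.arctan2(-y[0],y[1]);b=np.arctan2(x[1],x[0]);print(c,a,b,np.linalg.norm(y)/2,np.linalg.norm(x)/2)
a=(a+b)/2;r=R.from_euler('z',a)
for k,s in dict(FL=(1,1),FR=(1,-1),NL=(-1,1),NR=(-1,-1)).items():
    print(k,c[:2]+r.apply([s[0]*.063,s[1]*.085,0])[:2])
p,q,o=pose();print(q.as_matrix())
E
```

```text
{'FL': array([ 0.6356, -0.0063,  0.044 ]), 'FR': array([ 0.5892, -0.169 ,  0.044 ]), 'NL': array([0.5148, 0.0286, 0.044 ]), 'NR': array([ 0.4679, -0.1343,  0.044 ])}
[ 0.5519 -0.0703  0.044 ] -0.27906360044581535 -0.280128541680904 0.1693479809645907 0.12599740797807354
FL [ 0.6359 -0.0059]
FR [ 0.589  -0.1693]
NL [0.5148 0.0288]
NR [ 0.4679 -0.1346]
[[ 0.8926  0.4509 -0.0006]
 [ 0.4509 -0.8926  0.0015]
 [ 0.0001 -0.0016 -1.    ]]
```

```bash
python3 -m inch '[[[0,0,8.56,0,0,0,0],[0,0,8.56,0,0,0,0],[0,0,8.56,0,0,0,0],[0,0,8.56,0,0,0,0],[0,0,8.56,0,0,0,0]]]'
python3 -m inch '[[[0,0,0,0.008,-0.044,0.005,0],[0,0,0,0.008,-0.044,0.005,0],[0,0,0,0.008,-0.044,0.005,0],[0,0,0,0.008,-0.044,0.005,0],[0,0,0,0.008,-0.044,0.005,0]]]'
python3 -m inch '[[[0,0,0,0.008,-0.044,0.01,0],[0,0,0,0.008,-0.044,0.01,0],[0,0,0,0.008,-0.044,0.01,0],[0,0,0,0.008,-0.044,0.01,0],[0,0,0,0.008,-0.044,0.01,0]]]'
cat >> h.py <<'E'
J=R.from_euler('z',-.2796); C=np.array([.5519,-.0703,0])
def jig(): # tcp in jig frame, tool axes in jig frame
    p,q,o=pose(); print('t',o['t'],'jig',J.inv().apply(p-C),'F',np.array(o['wrist_force']),'tilt/yaw', (J.inv()*q).as_matrix()[:,1],(J.inv()*q).as_matrix()[:,2],'j6',o['joints'][5])
E
python3 -c "
import h;h.jig()
import cv2;cv2.imwrite('pics/w1.png',cv2.cvtColor(h.manip.grab_frame('wrist'),4))"
```

```text
t: 0.6
position: [0.2705, -0.5352, 0.2368]
tcp_rot: [-0.0, 0.99, -0.142, -0.0]
wrist_force: [0.5, -0.7, -0.4]
gripper_width: 0.0578
grip_force: 0.0
t: 1.1
position: [0.3699, -0.3333, 0.2118]
tcp_rot: [-0.0, 0.99, -0.139, -0.0]
wrist_force: [0.4, 0.2, 0.6]
gripper_width: 0.0176
grip_force: 0.0
t: 1.6
position: [0.469, -0.1328, 0.1618]
tcp_rot: [0.0, 0.99, -0.139, -0.0]
wrist_force: [0.4, -0.3, -0.2]
gripper_width: 0.0004
grip_force: 0.0
t 1.6 jig [-0.0624 -0.0829  0.1618] F [ 0.3795 -0.3228 -0.1766] tilt/yaw [ 0.0003 -1.      0.    ] [-0.0001 -0.     -1.    ] j6 1.4690047806002509
```

View pics/w1.png

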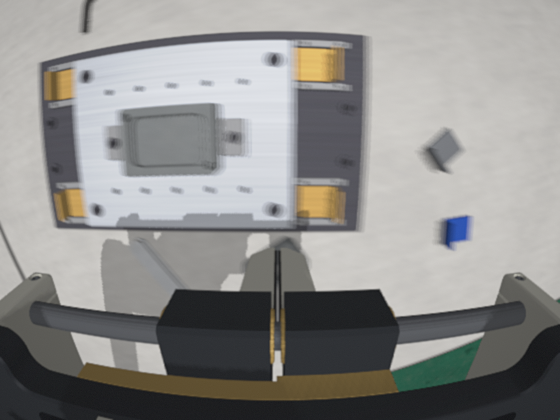

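The wrist view puts the near-right screw at (275,210), where the calibration predicts it for a TCP above it, so the tool is aligned. Pressing NR.

```bash
python3 -m inch '[[[0,0,0,0,0,0.019,0],[0,0,0,0,0,0.019,0],[0,0,0,0,0,0.019,0],[0,0,0,0,0,0.019,0],[0,0,0,0,0,0.018,0]]]'
python3 -m inch '[[[0,0,0,0,0,0.001,0],[0,0,0,0,0,0.001,0],[0,0,0,0,0,0.001,0],[0,0,0,0,0,0.001,0],[0,0,0,0,0,0.001,0]]]'
python3 -m inch '[[[0,0,0,0,0,0.001,0],[0,0,0,0,0,0,0],[0,0,0,0,0,0,0],[0,0,0,0,0,0,0],[0,0,0,0,0,0,0]]]'
```

```text
t: 2.15
position: [0.4682, -0.1346, 0.0673]
tcp_rot: [-0.0, 0.99, -0.139, -0.0]
wrist_force: [0.9, 0.3, 0.8]
gripper_width: 0.0002
grip_force: 0.0
t: 2.65
position: [0.4693, -0.1349, 0.0642]
tcp_rot: [0.0, 0.99, -0.139, 0.001]
wrist_force: [-0.2, 0.1, 0.2]
gripper_width: 0.0004
grip_force: 0.0
t: 3.15
position: [0.4692, -0.1348, 0.063]
tcp_rot: [0.0, 0.99, -0.139, 0.0]
wrist_force: [-1.6, 0.7, 5.8]
gripper_width: 0.0004
grip_force: 2.8
```

```bash
python3 -m inch '[[[0,0,0,0,0,0.001,0],[0,0,0,0,0,0.001,0],[0,0,0,0,0,0,0],[0,0,0,0,0,0,0],[0,0,0,0,0,0,0]]]'
```

```text
t: 3.65
position: [0.4694, -0.135, 0.0628]
tcp_rot: [0.0, 0.99, -0.139, 0.0]
wrist_force: [-9.8, 2.3, 24.0]
gripper_width: 0.0006
grip_force: 11.9
```

NR stays put: 24 N at z 0.0628. Next is FR.

```bash
python3 -m inch '[[[0,0,0,0,0,-0.015,0],[0,0,0,0,0,-0.015,0],[0,0,0,0.042,0,0,0],[0,0,0,0.042,0,0,0],[0,0,0,0.042,0,0,0]]]'
python3 -m inch '[[[0,0,0,0,0,0.01,0],[0,0,0,0,0,0.01,0],[0,0,0,0,0,0.003,0],[0,0,0,0,0,0,0],[0,0,0,0,0,0,0]]]'
python3 -m inch '[[[0,0,0,0,0,0.001,0],[0,0,0,0,0,0.001,0],[0,0,0,0,0,0.001,0],[0,0,0,0,0,0.001,0],[0,0,0,0,0,0.001,0]]]'
python3 -m inch '[[[0,0,0,0,0,0.001,0],[0,0,0,0,0,0,0],[0,0,0,0,0,0,0],[0,0,0,0,0,0,0],[0,0,0,0,0,0,0]]]'
```

```text
t: 4.15
position: [0.5912, -0.1697, 0.0906]
tcp_rot: [0.0, 0.99, -0.139, 0.0]
wrist_force: [0.1, -0.4, 0.8]
gripper_width: 0.0005
grip_force: 0.0
t: 4.65
position: [0.5892, -0.1692, 0.0678]
tcp_rot: [0.0, 0.99, -0.139, 0.0]
wrist_force: [0.4, -0.8, 1.0]
gripper_width: 0.0003
grip_force: 0.0
t: 5.15
position: [0.59, -0.1694, 0.0625]
tcp_rot: [0.0, 0.99, -0.139, 0.0]
wrist_force: [0.3, -1.3, 1.3]
gripper_width: 0.0003
grip_force: 0.6
t: 5.65
position: [0.59, -0.1695, 0.0616]
tcp_rot: [0.0, 0.99, -0.139, 0.0]
wrist_force: [-0.2, -0.6, 3.2]
gripper_width: 0.0005
grip_force: 1.1
```

FR seems to give: z 0.0616 at 3 N. Pressing further.

```bash
python3 -m inch '[[[0,0,0,0,0,0.001,0],[0,0,0,0,0,0.001,0],[0,0,0,0,0,0.001,0],[0,0,0,0,0,0,0],[0,0,0,0,0,0,0]]]'
python3 -m inch '[[[0,0,0,0,0,0.001,0],[0,0,0,0,0,0.001,0],[0,0,0,0,0,0,0],[0,0,0,0,0,0,0],[0,0,0,0,0,0,0]]]'
```

```text
t: 6.15
position: [0.5902, -0.1697, 0.0588]
tcp_rot: [0.0, 0.99, -0.139, 0.0]
wrist_force: [1.8, -3.6, 4.2]
gripper_width: 0.0004
grip_force: 2.3
t: 6.65
position: [0.5904, -0.1698, 0.0581]
tcp_rot: [0.0, 0.99, -0.139, 0.001]
wrist_force: [-4.4, -2.6, 13.5]
gripper_width: 0.0007
grip_force: 7.1
```

FR goes down 5 mm and lands at 13.5 N, so it's the loose corner. I'll back off and move outboard of its shim.

```bash
python3 -m inch '[[[0,0,0,0,0,-0.02,0],[0,0,0,0,0,-0.02,0],[0,0,0,0,0.048,0,0],[0,0,0,0,0.048,0,0],[0,0,0,0,0,0,0]]]'
python3 - <<'E'
from h import *
jig()
for n,(u,v),z in[('tab top near out',(636,275),.037),('tab top far out',(646,226),.037),('tab top in near',(625,272),.037),('tongue in near',(570,266),.0194),('tongue in far',(583,212),.0194)]:
    print(n,J.inv().apply(top(215+(u+.5)/4-.5,130+(v+.5)/4-.5,z)-C))
import cv2
cv2.imwrite('pics/w2.png',cv2.cvtColor(manip.grab_frame('wrist'),4))
E
```

```text
t: 7.15
position: [0.5611, -0.2657, 0.0957]
tcp_rot: [0.0, 0.99, -0.141, -0.001]
wrist_force: [0.4, 0.8, 0.6]
gripper_width: 0.0002
grip_force: 0.0
t 7.15 jig [ 0.0628 -0.1852  0.0957] F [0.4414 0.792  0.5646] tilt/yaw [-0.0036 -1.      0.0008] [-0.0017 -0.0008 -1.    ] j6 1.3303372373097166
tab top near out [ 0.0486 -0.1419  0.037 ]
tab top far out [ 0.0763 -0.1393  0.037 ]
tab top in near [ 0.0484 -0.1356  0.037 ]
tongue in near [ 0.0444 -0.1073  0.0194]
tongue in far [ 0.0758 -0.1055  0.0194]
```

View pics/w2.png

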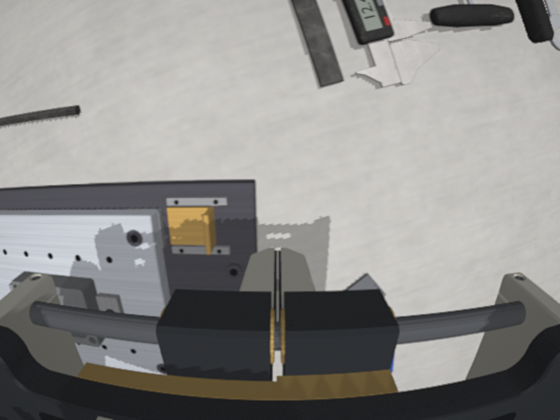

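The wrist view shows the FR shim in its slot with the tab at (212,230), and the fingers outboard of the base end in line with it. Descending, then pushing inward.

```bash
python3 -m inch '[[[0,0,0,0,0,0.015,0],[0,0,0,0,0,0.015,0],[0,0,0,0,0,0.015,0],[0,0,0,0,0,0.01,0],[0,0,0,0,0,0,0]]]'
python3 -m inch '[[[0,0,0,0,-0.005,0,0],[0,0,0,0,-0.005,0,0],[0,0,0,0,-0.005,0,0],[0,0,0,0,-0.005,0,0],[0,0,0,0,-0.005,0,0]]]'
python3 -m inch '[[[0,0,0,0,-0.005,0,0],[0,0,0,0,-0.005,0,0],[0,0,0,0,-0.005,0,0],[0,0,0,0,-0.005,0,0],[0,0,0,0,-0.005,0,0]]]'
python3 -c "import h;h.jig()"
```

```text
t: 7.7
position: [0.5618, -0.2599, 0.0382]
tcp_rot: [-0.001, 0.99, -0.139, -0.002]
wrist_force: [-1.3, -0.4, -0.1]
gripper_width: 0.0005
grip_force: 0.0
t: 8.2
position: [0.5707, -0.2372, 0.042]
tcp_rot: [0.0, 0.99, -0.139, 0.0]
wrist_force: [-1.0, 0.9, -0.0]
gripper_width: 0.0005
grip_force: 0.0
t: 8.7
position: [0.5773, -0.2132, 0.0415]
tcp_rot: [0.0, 0.99, -0.139, 0.0]
wrist_force: [-0.6, -1.1, 0.3]
gripper_width: 0.0007
grip_force: 0.2
t 8.7 jig [ 0.0638 -0.1303  0.0415] F [-0.5755 -1.102   0.299 ] tilt/yaw [ 0.0004 -1.      0.    ] [ 0. -0. -1.] j6 1.412978408313114
```

```bash
python3 -m inch '[[[0,0,0,0,-0.0015,0,0],[0,0,0,0,-0.0015,0,0],[0,0,0,0,-0.0015,0,0],[0,0,0,0,-0.0015,0,0],[0,0,0,0,0,0,0]]]'
python3 -c "
import h;h.jig()
import cv2;cv2.imwrite('pics/w3.png',cv2.cvtColor(h.manip.grab_frame('wrist'),4))"
```

```text
t: 9.2
position: [0.5788, -0.2077, 0.0414]
tcp_rot: [-0.0, 0.99, -0.139, -0.0]
wrist_force: [0.3, 0.1, -0.3]
gripper_width: 0.0002
grip_force: 0.0
t 9.2 jig [ 0.0638 -0.1246  0.0414] F [ 0.3493  0.1315 -0.3095] tilt/yaw [ 0.0004 -1.     -0.0001] [-0.0001  0.0001 -1.    ] j6 1.422079679197463
```

View pics/w3.png

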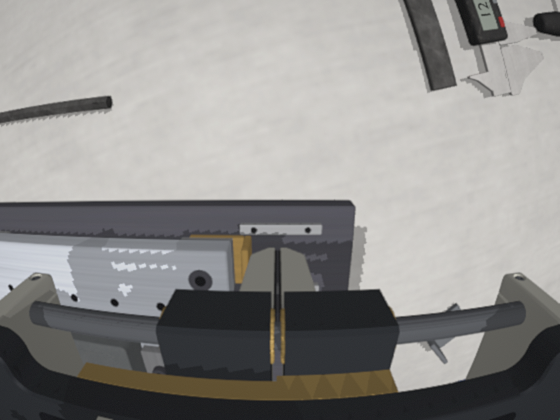

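The shim is sliding in: its tab is at (243,258), with a small gap to the plate edge at about (232,258). Pushing on until the force rises.

```bash
python3 -m inch '[[[0,0,0,0,-0.001,0,0],[0,0,0,0,-0.001,0,0],[0,0,0,0,-0.001,0,0],[0,0,0,0,-0.001,0,0],[0,0,0,0,0,0,0]]]'
python3 -m inch '[[[0,0,0,0,-0.001,0,0],[0,0,0,0,-0.001,0,0],[0,0,0,0,0,0,0],[0,0,0,0,0,0,0],[0,0,0,0,0,0,0]]]'
python3 -c "import h;h.jig()"
```

```text
t: 9.75
position: [0.58, -0.2038, 0.0414]
tcp_rot: [-0.0, 0.99, -0.139, -0.0]
wrist_force: [0.0, -0.1, -0.3]
gripper_width: 0.0003
grip_force: 0.0
t: 10.25
position: [0.5805, -0.202, 0.0415]
tcp_rot: [0.0, 0.99, -0.139, -0.0]
wrist_force: [0.2, 0.1, -0.8]
gripper_width: 0.0004
grip_force: 0.0
t 10.25 jig [ 0.0638 -0.1187  0.0415] F [ 0.2244  0.1348 -0.8189] tilt/yaw [ 0.0004 -1.      0.    ] [-0. -0. -1.] j6 1.4316689455569362
```

```bash
python3 -m inch '[[[0,0,0,0,-0.001,0,0],[0,0,0,0,-0.001,0,0],[0,0,0,0,-0.001,0,0],[0,0,0,0,0,0,0],[0,0,0,0,0,0,0]]]'
python3 -c "
import h;h.jig()
import cv2;i=cv2.cvtColor(h.manip.grab_frame('wrist'),4);cv2.imwrite('pics/w4.png',cv2.resize(i[190:310,140:340],None,fx=4,fy=4,interpolation=2))"
```

```text
t: 10.75
position: [0.5811, -0.2012, 0.0418]
tcp_rot: [0.002, 0.99, -0.139, 0.0]
wrist_force: [-2.7, -8.4, 0.7]
gripper_width: 0.0007
grip_force: 4.6
t 10.75 jig [ 0.0642 -0.1178  0.0418] F [-2.6782 -8.379   0.6789] tilt/yaw [-0.0002 -1.      0.003 ] [ 0.0008 -0.003  -1.    ] j6 1.4365918788553054
```

View pics/w4.png

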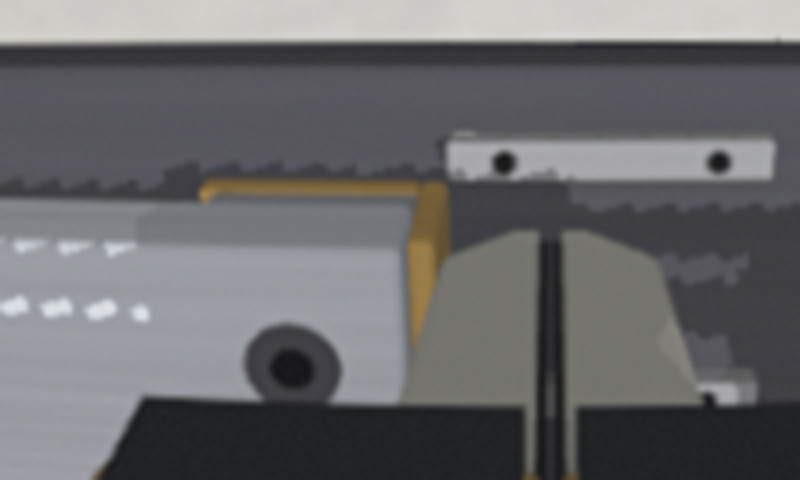

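The crop shows the tab flat against the plate edge at (425,260), with the push force up to 9 N, so it is home. I'll back off, lift, and press the FR corner.

```bash
python3 -m inch '[[[0,0,0,0,0.006,0,0],[0,0,0,0,0.008,0,0],[0,0,0,0,0,-0.02,0],[0,0,0,0,0,-0.025,0],[0,0,0,0,0,0,0]]]'
python3 -m inch '[[[0,0,0,0,-0.015,0,0],[0,0,0,0,-0.015,0,0],[0,0,0,0,-0.013,0,0],[0,0,0,0,0,0.01,0],[0,0,0,0,0,0.01,0]]]'
python3 -m inch '[[[0,0,0,0,0,0.001,0],[0,0,0,0,0,0.001,0],[0,0,0,0,0,0.001,0],[0,0,0,0,0,0.001,0],[0,0,0,0,0,0,0]]]'
python3 -m inch '[[[0,0,0,0,0,0.001,0],[0,0,0,0,0,0,0],[0,0,0,0,0,0,0],[0,0,0,0,0,0,0],[0,0,0,0,0,0,0]]]'
python3 -c "import h;h.jig()"
```

```text
t: 11.3
position: [0.5798, -0.2139, 0.0905]
tcp_rot: [0.001, 0.99, -0.139, 0.003]
wrist_force: [0.6, -0.4, 0.1]
gripper_width: 0.0003
grip_force: 0.0
t: 11.8
position: [0.5893, -0.1703, 0.0652]
tcp_rot: [0.0, 0.99, -0.138, -0.0]
wrist_force: [0.2, 0.2, 0.3]
gripper_width: 0.0008
grip_force: 0.0
t: 12.3
position: [0.5894, -0.1717, 0.0627]
tcp_rot: [0.0, 0.99, -0.139, 0.0]
wrist_force: [-0.7, -1.2, 0.7]
gripper_width: 0.0008
grip_force: 0.2
t: 12.8
position: [0.5895, -0.1717, 0.0625]
tcp_rot: [0.0, 0.99, -0.139, 0.0]
wrist_force: [-3.9, 0.4, 7.0]
gripper_width: 0.0006
grip_force: 3.4
t 12.8 jig [ 0.0641 -0.087   0.0625] F [-3.8911  0.3781  7.0379] tilt/yaw [ 0.0003 -1.      0.0004] [ 0.0007 -0.0004 -1.    ] j6 1.483613057705005
```

It stays put now, having given about 0.6 mm. Pressing more firmly and checking that it holds.

```bash
python3 -m inch '[[[0,0,0,0,0,0.001,0],[0,0,0,0,0,0,0],[0,0,0,0,0,0,0],[0,0,0,0,0,0,0],[0,0,0,0,0,0,0]]]'
python3 -m inch '[[[0,0,0,0,0,0,0],[0,0,0,0,0,0,0],[0,0,0,0,0,0,0],[0,0,0,0,0,0,0],[0,0,0,0,0,0,0]]]'
python3 - <<'E'
from h import *
import cv2
i=cv2.cvtColor(manip.grab_frame('top'),4)[130:280,215:400]
cv2.imwrite('pics/t5.png',cv2.resize(i,None,fx=4,fy=4,interpolation=2))
E
```

```text
t: 13.3
position: [0.5896, -0.1717, 0.0625]
tcp_rot: [0.0, 0.99, -0.139, 0.0]
wrist_force: [-7.4, 1.3, 14.4]
gripper_width: 0.0005
grip_force: 6.9
t: 13.8
position: [0.5895, -0.1717, 0.0625]
tcp_rot: [0.0, 0.99, -0.139, 0.0]
wrist_force: [-7.2, 0.9, 13.8]
gripper_width: 0.0005
grip_force: 6.9
```

View pics/t5.png

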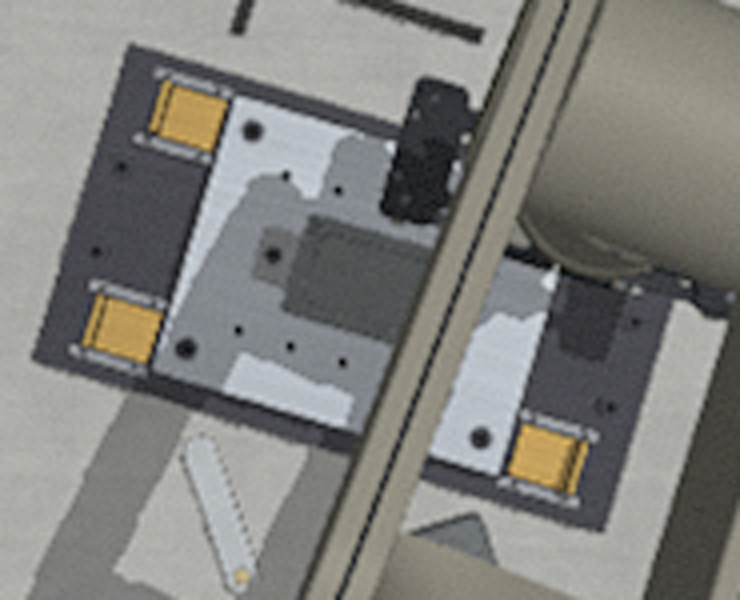

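The other three shims (FL 190,115; NL 123,328; NR 547,458) haven't moved, and the press holds at 14 N with the plate level.

```bash
python3 -c "
from workcell import manip
print(manip.hand_in())"
```

```text
the job is handed in; nothing more can be done
None
```

The far-right corner was the loose one: its shim is now pushed home against the plate edge, the other three shims have not moved, and the job was handed in at about 14 s with the arm still pressing that corner at about 14 N and no further give; the hand-in returned no verdict.

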